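# Dock the battery sled on the rover until its locating pin drops in

## Robot

A 7-joint arm with a two-finger parallel gripper is mounted at the origin on the work surface. World frame = base frame: x ahead of the robot, y to its left, z up, the work surface at z = 0. Lengths are in m, angles in rad, forces in N, time in s.
With the tool pointing down it reaches from about 0.425 to 0.875 m from the base axis. Payload 4.7 kg.
Tool frame: the origin (TCP) lies between the finger pads; the fingertips stand 14 mm ahead of it and the grasp point (between the pads) lies 5 mm behind it; z points along the fingers, y is the line along which they close (so a half turn about z gives the same grasp; the last joint's range is limited). The gripper opens to 87 mm and grips with 3 to 60 N. Pads are 19 mm wide; open, the fingers measure 117 mm over their backs; the gripper's body (75 mm by 190 mm) begins 51 mm behind the grasp point.
Start: joints at [1.346, 0.321, -0.07, 1.45, 0.023, 1.371, -0.057], TCP at [0.154, -0.632, 0.237] pointing down, gripper open.
Joint ranges: [-2.86, 2.86], [-0.3, 2.09], [-1.38, 1.24], [0.06, 2.45], [-1.56, 4.7], [0.09, 2.05], [-2.69, 2.69]. Speed limits (rad/s): [2.57, 2.57, 3.14, 3.14, 3.14, 3.14, 3.14].

## Interface

Orientations are given as a rotation vector (axis times angle).
In Python, from bench import ctrl gives the robot as it stands.
- The arm moves only by the tool step_arm, never from a script. Its argument "commands" is a list of rows, each an object with "travel": the shift along the tool's x, y, z in m, a list of three; "turn": the turn, a rotation vector about the tool's x, y, z in degrees, a list of three. A call has 1 to 5 rows; each row is the pose to reach, as a shift and turn from the pose commanded when the call began, along the tool's axes at that moment; what a row does not reach only later rows make up. A row lasts 1/10 s, in which the tool goes at most 50 mm and 8.59 degrees, less where a joint would pass 70% of its speed; a pose out of reach is approached as far as the arm can. A call with a gripper value outside its range is refused whole. "gripper" is the opening, from 0 (shut) to 1 (fully open), set as the call begins (left out, the last holds). The fingers move at their own pace and stop on an object; "force" is the grip in N (left out, the last holds). Time passes only in rows, so rows that repeat a pose let the fingers close. It gives the time, the measured TCP pose, the force, the opening and the grip force at its end, in the units of the state.
- ctrl.get_state(): the state, without advancing time (a new reading comes with each control period).
- ctrl.get_image(name): name is "scene" or "top"; returns the picture (420x560x3 uint8, red, green, blue); there is no depth.
- ctrl.camera_model(name): a dict with "fx", "fy", "cx", "cy" (pixels), "R" (3x3) and "t" (3): a world point X has camera coordinates R X + t. Camera axes: x right, y down, z forward; pixel columns grow to the right and rows downward; lengths in m; the calibration is good to about 2 mm. A picture is of the moment at which its call begins. camera_model takes no time and is no camera call.
- ctrl.close_job(): hands the job in; it is judged then, once.
The state is a dict: "time": time; "joint_positions": joint angles; "qd": joint speeds; "joint_torque": joint torques, N m; "position": TCP position; "tool_rot": TCP orientation; "ft_force": force on the tool from outside, world axes, zero at the start; "torque": the same for the moment, N m; "grip_width": opening from 0.0 (shut) to 1.0 (fully open); "grip_force": force on a finger pad.
Only numpy, scipy, OpenCV 4.12 (cv2) and the standard library are available. Lean on these libraries where they do the work, as an engineer would, in place of code of your own. Each camera call takes 0.05 s, during which the arm holds its last target. There are 200 camera calls.

## Task

The battery sled stands loosely on the rover's black deck, close to its docking place, and somewhere beneath it an unmarked blind hole in the deck waits for the sled's locating pin. Take or push the sled by its handle and slide it about on the deck, without lifting it off and without touching the pin, until the pin falls by its own weight all the way into the hole and locks the sled; then let go and leave it lying flat. Leave the mouse, the spare omni-wheel and the screwdriver on the table alone.

Things in the scene. Friction and masses are not known exactly. Their poses are not given: they have to be found in the camera images.
- sled_handle (a point): Centre of the grey grip bar (14 wide, 14 high, 72 mm long) of the loose battery sled (0.3-0.55 kg), 76 mm above the sled's underside, 27 mm clear above the blue battery (66 x 62 mm). x runs along the bar away from the pin, y to its left, z up. Aluminium base plate 132 x 84 x 10 mm, from 93 mm behind (-x) to 39 mm ahead of this point.
- pin: Polished, greased steel locating pin, 10 mm thick, 54 mm long, 60 g, head orange, 20 mm across, 9 mm high. Origin: its tip; z up. It stands loose in the sled's brass bush (34 mm above the sled's underside, bore 11.6 mm), 61 mm from the bar's centre towards -x. At the start the tip rests on the deck, head 11 mm above the bush; fully home it is 11 mm lower, head on the bush.
- deck_level (a point): Point above the rover's middle at the height of the deck's top, 114 mm over the table. The flat black deck (300 x 176 x 18 mm, fixed, grey bar handle 24 mm high at each end) has one blind hole, 13 mm wide, 13.5 mm deep, under the sled. From where the pin first stands it is at most 20 mm away along the grip bar (either way) and 2 to 17 mm across it to the +y side of the bar.
- rover: Four-wheeled robot vehicle, fixed, 300 x 240 mm; origin on the table under its middle, x along its length. The deck is fixed on it, off centre by up to 12 mm either way, so the hole's place on it is not known. A pin pressed sideways while falling can jam part-way into the hole; easing the sled back a millimetre or two lets it fall on. Sliding the sled takes 2 to 6 N.
- mouse: Black computer mouse, 100 x 58 x 32 mm, loose on the table beside the rover; origin under its middle. To be left alone.
- omniwheel: White omni-wheel with black rollers lying flat, about 80 mm across, 26 mm high, loose on the table beside the rover; origin under its middle. To be left alone.
- screwdriver: Screwdriver, 180 mm long, lying on the table beside the rover; x points to its tip. To be left alone.

How it is judged:
By the outcome, as a careful person would: the job done as asked, in the order asked, and still so for the second after the job is handed in, with the robot touching nothing.
It also fails if it takes over 72 s, if anything falls off the work surface, if the arm or the gripper's body presses on something with over 40 N, if the wrist force passes 120 N, or if a joint passes its speed limit or range.

## Working session

There is one attempt and no reset: what is moved stays moved. The work goes in short steps, Python scripts to look and compute and a tool call to move; the robot and the scene stay as the last step left them, time stands still between calls to the robot, and variables do not carry over. Pictures are saved under pics/ and viewed, at most 10 in all, crops included, and the job is handed in when it is done.

Besides the shell and the picture viewer there is one more tool, called as name(argument=value, ...) on one line, values as JSON. step_arm: Moves the arm, as the interface text tells. Its arguments: {"type":"object","properties":{"commands":{"type":"array"},"gripper":{"type":"number"},"force":{"type":"number"}},"required":["commands"]}

```bash
mkdir -p pics
python3 - <<'E'
from bench import ctrl
import cv2
for n in("scene","top"):
    cv2.imwrite(f"pics/{n}0.png",ctrl.get_image(n)[:,:,::-1]); print(n,ctrl.camera_model(n))
s=ctrl.get_state(); print(s)
E
```

```text
scene {'fx': 428.9875738852283, 'fy': 428.9875738852283, 'cx': 283.48352275779956, 'cy': 214.88660004491658, 'R': array([[-0.87615175,  0.48198681,  0.00684262],
       [ 0.36980268,  0.68119436, -0.63183876],
       [-0.3091991 , -0.55105622, -0.77506965]]), 't': array([ 0.47794388, -0.14658881,  1.12336929])}
top {'fx': 423.27017406538255, 'fy': 423.27017406538255, 'cx': 281.62871429228585, 'cy': 211.2941473173297, 'R': array([[-0.01903124, -0.99976393, -0.0104829 ],
       [-0.99362262,  0.02007774, -0.11095479],
       [ 0.11113907,  0.00830444, -0.99377017]]), 't': array([0.07441315, 0.55778972, 0.91626117])}
{'time': 0.1, 'joint_positions': array([ 1.34609459,  0.32174867, -0.07007598,  1.45155584,  0.02262367,
        1.37077259, -0.05691081]), 'qd': array([-0.00032072, -0.00232699, -0.002197  , -0.00070387, -0.00107874,
       -0.00135824, -0.00097266]), 'joint_torque': array([ 5.47020736e-04, -4.92571199e+01, -4.05396614e-01, -3.13398957e+01,
       -6.42723776e-02,  3.94408184e-02,  8.42947566e-05]), 'position': array([ 0.15358177, -0.63111851,  0.2355695 ]), 'tool_rot': array([-3.11756663e+00, -3.74040657e-01,  5.00522393e-04]), 'ft_force': array([-0.28934393,  0.05571484,  0.18881529]), 'torque': array([-0.02024802,  0.00058699, -0.02122018]), 'grip_force': 0.0, 'grip_width': 0.9981900001350974}
```

View pics/scene0.png

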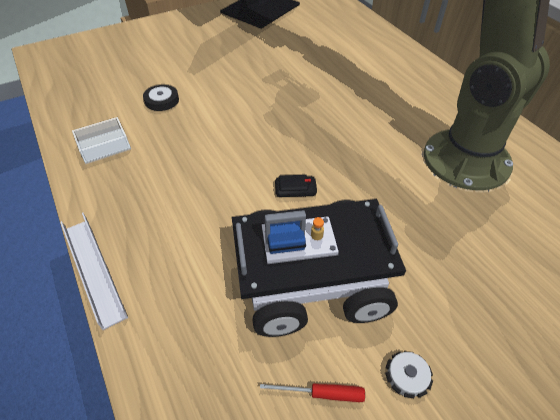

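View pics/top0.png

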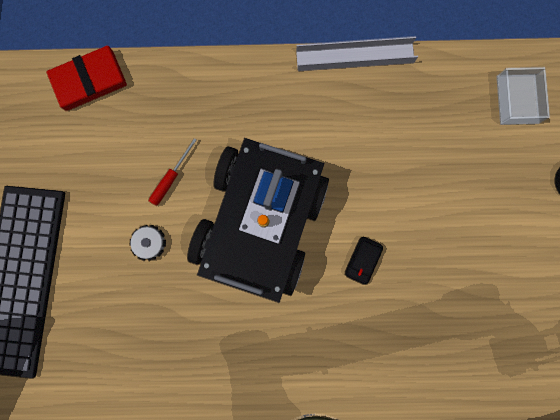

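The scene view shows the rover with the sled, its handle around (286,218) and the pin at (318,228). In the top view the pin is at (263,221) and the bar runs from about (278,170) to (268,208). I'll zoom in on both.

```bash
cat > h.py <<'E'
import numpy as np, cv2
from bench import ctrl
def ray(n,u,v,z):
    m=ctrl.camera_model(n); R=np.array(m["R"]);c=-R.T@m["t"]
    d=R.T@[(u-m["cx"])/m["fx"],(v-m["cy"])/m["fy"],1]
    return c+d*(z-c[2])/d[2]
def proj(n,X):
    m=ctrl.camera_model(n); p=np.array(m["R"])@X+m["t"]
    return np.array([m["fx"]*p[0]/p[2]+m["cx"],m["fy"]*p[1]/p[2]+m["cy"]])
def orange(im):
    h=cv2.cvtColor(im,cv2.COLOR_RGB2HSV); k=cv2.inRange(h,(5,170,120),(18,255,255))
    _,_,st,ce=cv2.connectedComponentsWithStats(k)
    i=1+np.argmax(st[1:,4]); return ce[i],st[i]
E
python3 - <<'E'
from h import *
a=cv2.imread("pics/top0.png")[130:310,180:340]; b=cv2.imread("pics/scene0.png")[190:310,220:410]
a=cv2.resize(a,None,fx=3.3,fy=3.3,interpolation=cv2.INTER_CUBIC)
b=cv2.resize(b,(400,int(120*400/190)),interpolation=cv2.INTER_CUBIC)
o=np.zeros((594,800-0,3),np.uint8)
o[:a.shape[0],:a.shape[1]]=a[:594]; w=a.shape[1]
b=cv2.resize(b,(800-w,int(120/190*(800-w)))); o[:b.shape[0],w:]=b
cv2.imwrite("pics/crop0.png",o)
for n in("top","scene"):
    print(n,orange(cv2.imread(f"pics/{n}0.png")[:,:,::-1]))
E
```

```text
top (array([262.37037037, 219.54320988]), array([258, 215,  10,  10,  81], dtype=int32))
scene (array([318.04878049, 222.04878049]), array([314, 217,  10,  11,  82], dtype=int32))
```

View pics/crop0.png

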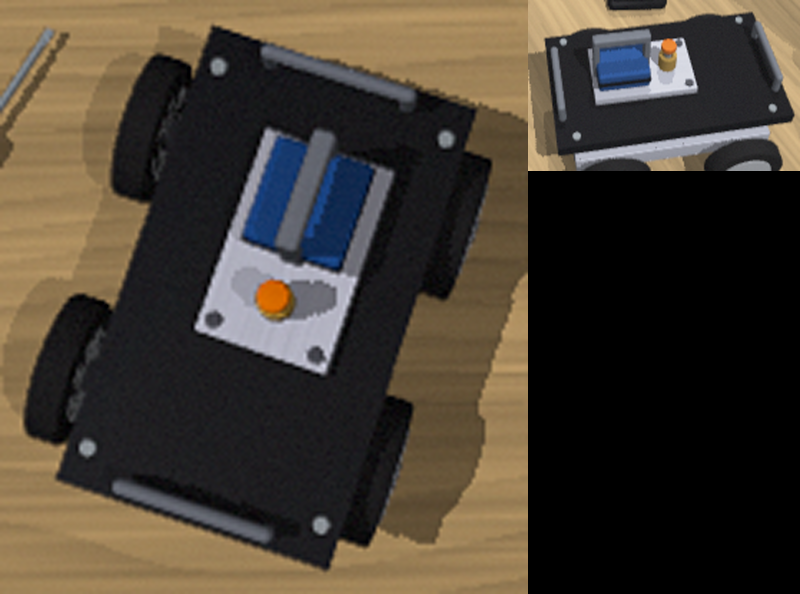

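The crop shows the bar's top from (324,130) to (288,250), the plate corners at (267,128), (393,172), (326,374) and (196,328), and the pin head at (274,298).

Run:
```python
from h import *
from scipy.spatial.transform import Rotation as Ro
f=lambda u,v,z: ray("top",180+u/3.3,130+v/3.3,z)
P=np.array([f(*c,.124) for c in[(267,128),(393,172),(326,374),(196,328)]])
print(P.round(4), [np.linalg.norm(P[i]-P[i-1]).round(4) for i in range(4)])
ax=(P[0]+P[1]-P[2]-P[3])[:2]; ax/=np.linalg.norm(ax); c=P.mean(0)[:2]
a=f(324,130,.197);b=f(288,250,.197); d=(a-b)[:2]
print("plate axis",np.degrees(np.arctan2(ax[1],ax[0])),"handle from plate",c+ax*.027)
print("bar",a,b,(a+b)/2,np.degrees(np.arctan2(d[1],d[0])),np.linalg.norm(d))
pin=ray("top",262.37,219.54,.1645); print("pin",pin, ray("scene",318.05,222.05,.1635),"handle from pin",pin[:2]+.061*ax)
D=np.array([f(*c,.114) for c in[(213,27),(475,108),(330,570),(58,478)]]); print(D.round(3),D.mean(0))
R=Ro.from_rotvec(ctrl.get_state()["tool_rot"]).as_matrix(); print(R.round(3))
```

```text
[[0.637  0.1033 0.124 ]
 [0.6078 0.026  0.124 ]
 [0.4844 0.0696 0.124 ]
 [0.5139 0.1483 0.124 ]] [np.float64(0.1311), np.float64(0.0826), np.float64(0.1309), np.float64(0.0841)]
plate axis -19.756312881860463 handle from plate [0.58616401 0.07769915]
bar [0.61941944 0.06700795 0.197     ] [0.55145926 0.08841425 0.197     ] [0.58543935 0.0777111  0.197     ] -17.483541373042787 0.07125177037054019
pin [0.52908483 0.09960783 0.1645    ] [0.52938246 0.09854705 0.1635    ] handle from pin [0.5864943  0.07898858]
[[ 0.705  0.137  0.114]
 [ 0.649 -0.027  0.114]
 [ 0.366  0.07   0.114]
 [ 0.425  0.234  0.114]] [0.53626382 0.10361598 0.114     ]
[[ 0.972  0.237 -0.001]
 [ 0.237 -0.972  0.002]
 [-0.    -0.002 -1.   ]]
```

step_arm(commands=[{"travel": [0.034, -0.034, -0.01], "turn": [0, 0, 0]}, {"travel": [0.068, -0.068, -0.02], "turn": [0, 0, 0]}, {"travel": [0.102, -0.102, -0.024], "turn": [0, 0, 0]}, {"travel": [0.137, -0.137, -0.024], "turn": [0, 0, 0]}, {"travel": [0.172, -0.172, -0.024], "turn": [0, 0, 0]}])

```text
time: 0.6
position: [0.2809, -0.4218, 0.2604]
tool_rot: [3.119, 0.374, -0.0]
ft_force: [0.9, 0.1, -0.2]
grip_width: 1.0
grip_force: 0.0
```

step_arm(commands=[{"travel": [0.035, -0.035, 0], "turn": [0, 0, 0]}, {"travel": [0.07, -0.07, 0], "turn": [0, 0, 0]}, {"travel": [0.105, -0.105, 0], "turn": [0, 0, 0]}, {"travel": [0.14, -0.14, 0], "turn": [0, 0, 0]}, {"travel": [0.175, -0.175, 0], "turn": [0, 0, 0]}])

```text
time: 1.1
position: [0.4092, -0.2104, 0.2604]
tool_rot: [3.119, 0.374, -0.0]
ft_force: [1.2, -1.0, -0.1]
grip_width: 1.001
grip_force: 0.0
```

step_arm(commands=[{"travel": [0.035, -0.035, 0], "turn": [0, 0, 6.6]}, {"travel": [0.07, -0.07, 0], "turn": [0, 0, 13.2]}, {"travel": [0.105, -0.105, 0], "turn": [0, 0, 19.8]}, {"travel": [0.14, -0.14, 0], "turn": [0, 0, 26.4]}, {"travel": [0.175, -0.175, 0], "turn": [0, 0, 33]}])

```text
time: 1.6
position: [0.5297, -0.0133, 0.2604]
tool_rot: [3.099, -0.509, -0.0]
ft_force: [1.0, -0.8, 0.4]
grip_width: 1.003
grip_force: 0.0
```

```bash
cat > go.py <<'E'
from h import *
from scipy.spatial.transform import Rotation as Ro
import sys
def rel(target,ang=-19.5):
    s=ctrl.get_state(); R=Ro.from_rotvec(s["tool_rot"])
    t=np.radians(ang); c,n=np.cos(t),np.sin(t)
    W=Ro.from_matrix([[c,n,0],[n,-c,0],[0,0,-1]])
    print("t",s["time"],"pos",s["position"].round(4),"F",s["ft_force"].round(2),"q",s["joint_positions"].round(2))
    print("travel",R.inv().apply(np.array(target)-s["position"]).round(4),"turn",np.degrees((R.inv()*W).as_rotvec()).round(2))
if __name__=="__main__": rel([float(a) for a in sys.argv[1:4]])
E
python3 go.py .586 .078 .26
```

```text
t 1.6 pos [ 0.5297 -0.0133  0.2604] F [ 1.02 -0.81  0.39] q [ 0.69  0.1  -0.75  1.69  0.07  1.38 -1.98]
travel [ 0.0241 -0.1045  0.0003] turn [ 0.05 -0.    0.84]
```

step_arm(commands=[{"travel": [0.012, -0.045, 0], "turn": [0, 0, 0.8]}, {"travel": [0.02, -0.085, 0], "turn": [0, 0, 0.8]}, {"travel": [0.024, -0.1045, 0], "turn": [0, 0, 0.8]}, {"travel": [0.024, -0.1045, 0], "turn": [0, 0, 0.8]}, {"travel": [0.024, -0.1045, 0], "turn": [0, 0, 0.8]}], gripper=0.6)

```text
time: 2.1
position: [0.5846, 0.0762, 0.2598]
tool_rot: [3.097, -0.523, -0.003]
ft_force: [0.4, -1.1, 0.0]
grip_width: 0.645
grip_force: 0.0
```

```bash
python3 go.py .586 .078 .185
python3 - <<'E'
from h import *
a=ctrl.get_image("top"); b=ctrl.get_image("scene")
o=np.hstack([cv2.resize(a[110:310,180:380],(400,400)),cv2.resize(b[120:320,210:410],(400,400))])
cv2.imwrite("pics/c1.png",o[:,:,::-1])
E
```

```text
t 2.1 pos [0.5846 0.0762 0.2598] F [ 0.4  -1.1   0.02] q [ 0.5   0.27 -0.81  1.55  0.2   1.41 -2.23]
travel [ 0.0009 -0.0023  0.0748] turn [0.08 0.08 0.33]
```

View pics/c1.png

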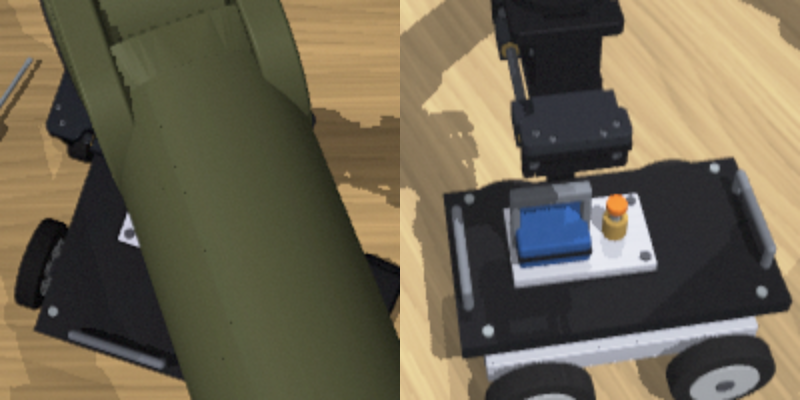

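The scene half shows the gripper above the bar, with the pin head visible at about (318,222) in the full image. The arm blocks the top view. I'll descend and close gently.

step_arm(commands=[{"travel": [0.001, -0.002, 0.025], "turn": [0, 0, 0.3]}, {"travel": [0.001, -0.002, 0.05], "turn": [0, 0, 0.3]}, {"travel": [0.001, -0.002, 0.066], "turn": [0, 0, 0.3]}, {"travel": [0.001, -0.002, 0.074], "turn": [0, 0, 0.3]}, {"travel": [0.001, -0.002, 0.0745], "turn": [0, 0, 0.3]}])

```text
time: 2.7
position: [0.5861, 0.0772, 0.1853]
tool_rot: [3.095, -0.533, -0.002]
ft_force: [-0.4, 0.7, 0.5]
grip_width: 0.599
grip_force: 0.0
```

step_arm(commands=[{"travel": [0, 0, 0]}, {"travel": [0, 0, 0]}, {"travel": [0, 0, 0]}, {"travel": [0, 0, 0]}, {"travel": [0, 0, 0]}], gripper=0.0, force=12)

```text
$.commands[0]: bad value
```

step_arm(commands=[{"travel": [0, 0, 0]}, {"travel": [0, 0, 0]}, {"travel": [0, 0, 0]}, {"travel": [0, 0, 0]}, {"travel": [0, 0, 0]}])

```text
$.commands[0]: bad value
```

```bash
python3 go.py .586 .078 .185
python3 - <<'E'
from h import *
a=ctrl.get_image("top"); b=ctrl.get_image("scene"); print(orange(b))
cv2.imwrite("pics/c2.png",cv2.resize(b[150:290,230:420],(760,560))[:,:,::-1])
E
```

```text
t 2.7 pos [0.5861 0.0772 0.1853] F [-0.4   0.71  0.47] q [ 0.49  0.32 -0.8   1.65  0.24  1.27 -2.27]
travel [-0.0004 -0.0008  0.0002] turn [ 0.08  0.07 -0.06]
(array([321.8, 222.2]), array([321, 219,   3,   7,  10], dtype=int32))
```

View pics/c2.png

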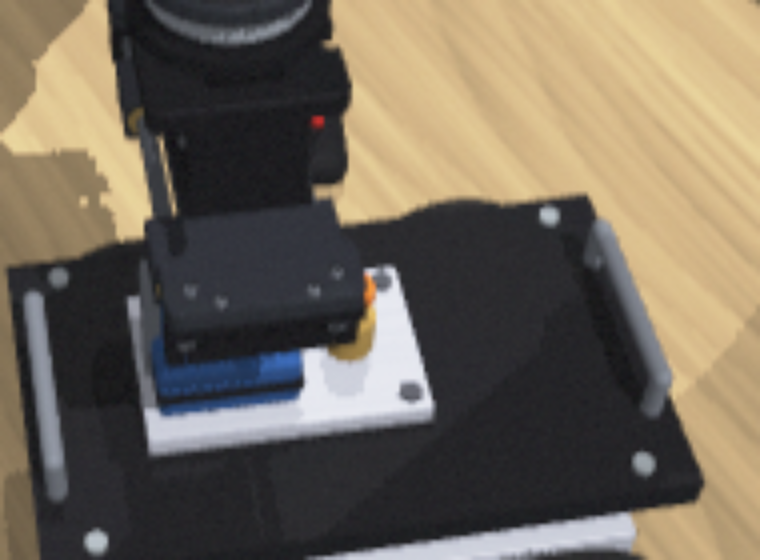

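The gripper body covers part of the pin head, which is at about (322,222). I'll move 18 mm along the bar, away from the pin, and then grip.

step_arm(commands=[{"travel": [0.018, -0.001, 0], "turn": [0, 0, 0]}, {"travel": [0.018, -0.001, 0], "turn": [0, 0, 0]}, {"travel": [0.018, -0.001, 0], "turn": [0, 0, 0]}])

```text
time: 3.1
position: [0.6042, 0.0733, 0.1867]
tool_rot: [-3.096, 0.532, -0.001]
ft_force: [0.7, 0.2, -0.2]
grip_width: 0.597
grip_force: 0.0
```

step_arm(commands=[{"travel": [0, 0, 0], "turn": [0, 0, 0]}, {"travel": [0, 0, 0], "turn": [0, 0, 0]}, {"travel": [0, 0, 0], "turn": [0, 0, 0]}, {"travel": [0, 0, 0], "turn": [0, 0, 0]}, {"travel": [0, 0, 0], "turn": [0, 0, 0]}], gripper=0.0, force=15)

```text
time: 3.6
position: [0.6038, 0.0731, 0.186]
tool_rot: [3.096, -0.532, -0.0]
ft_force: [-0.0, 0.5, -0.5]
grip_width: 0.232
grip_force: 0.0
```

step_arm(commands=[{"travel": [0, 0, 0], "turn": [0, 0, 0]}, {"travel": [0, 0, 0], "turn": [0, 0, 0]}, {"travel": [0, 0, 0], "turn": [0, 0, 0]}])

```text
time: 3.9
position: [0.6038, 0.0727, 0.1858]
tool_rot: [3.095, -0.532, -0.001]
ft_force: [-0.8, -0.7, 0.6]
grip_width: 0.16
grip_force: 15.0
```

```bash
python3 go.py .603 .073 .185
python3 - <<'E'
from h import *
b=ctrl.get_image("scene"); print(orange(b)); print(ctrl.get_state()["torque"])
cv2.imwrite("pics/c3.png",cv2.resize(b[150:290,230:420],(760,560))[:,:,::-1])
E
```

```text
t 3.9 pos [0.6038 0.0727 0.1858] F [-0.78 -0.69  0.65] q [ 0.47  0.36 -0.79  1.61  0.26  1.29 -2.27]
travel [-0.0009 -0.      0.0008] turn [ 0.06  0.02 -0.01]
(array([317.96341463, 222.12195122]), array([313, 217,  11,  11,  82], dtype=int32))
[-0.21884864  0.11624562  0.04643116]
```

View pics/c3.png

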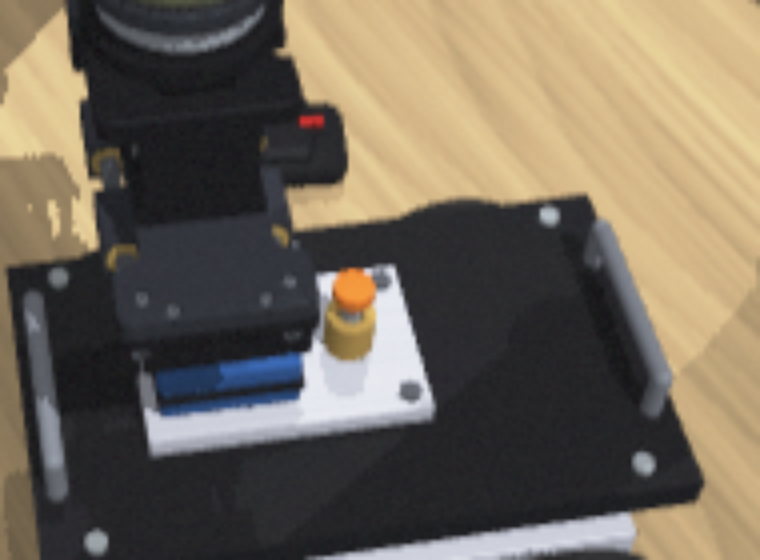

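The pin is in clear view with its head at (318,222) and the grip is holding. I'll search with lines along the bar and check the pin's drop after each call.

```bash
cat > chk.py <<'E'
from h import *
T0=np.array([.6038,.0727]); P0=np.array([.5293,.099,.1635]); px0=np.array([317.96,222.12])
b=ctrl.get_image("scene"); s=ctrl.get_state(); ce,st=orange(b)
d=s["position"][:2]-T0; t=np.radians(-19.5); ex=np.array([np.cos(t),np.sin(t)]); ey=np.array([-ex[1],ex[0]])
pr=lambda z:proj("scene",P0+[*d,z])-proj("scene",P0)+px0
print("t %.2f u %.1f v %.1f z %.4f F"%(s["time"],1e3*d@ex,1e3*d@ey,s["position"][2]),s["ft_force"].round(1),"grip",round(s["grip_force"],1),
 "px resid if up",(ce-pr(0)).round(1),"if home",(ce-pr(-.011)).round(1),"n",st[4])
E
echo ok
```

```text
ok
```

step_arm(commands=[{"travel": [-0.004, -0.0005, 0.0003], "turn": [0, 0, 0]}, {"travel": [-0.008, -0.001, 0.0003], "turn": [0, 0, 0]}, {"travel": [-0.012, -0.002, 0.0003], "turn": [0, 0, 0]}, {"travel": [-0.017, -0.003, 0.0003], "turn": [0, 0, 0]}, {"travel": [-0.021, -0.003, 0.0003], "turn": [0, 0, 0]}])

```text
time: 4.45
position: [0.5847, 0.0836, 0.1857]
tool_rot: [-3.096, 0.531, 0.0]
ft_force: [2.0, -0.3, -0.2]
grip_width: 0.164
grip_force: 15.0
```

```bash
python3 chk.py
```

```text
t 4.50 u -22.4 v 4.0 z 0.1858 F [ 1.  -0.5 -0.1] grip 15.0 px resid if up [-1.   0.1] if home [-0.4 -3.6] n 85
```

step_arm(commands=[{"travel": [0.004, 0, 0], "turn": [0, 0, 0]}, {"travel": [0.008, 0, 0], "turn": [0, 0, 0]}, {"travel": [0.012, 0, 0], "turn": [0, 0, 0]}, {"travel": [0.017, 0, 0], "turn": [0, 0, 0]}, {"travel": [0.021, 0, 0], "turn": [0, 0, 0]}])

```text
time: 5.0
position: [0.604, 0.077, 0.1871]
tool_rot: [3.096, -0.531, -0.004]
ft_force: [-5.9, -0.7, 7.7]
grip_width: 0.159
grip_force: 15.0
```

```bash
python3 chk.py
```

```text
t 5.05 u -0.5 v 4.1 z 0.1871 F [-5.6  0.4  8.9] grip 15.0 px resid if up [ 5.5 -4.6] if home [ 5.9 -8.3] n 83
```

Run:
```python
from h import *
b=ctrl.get_image("scene"); print(orange(b))
cv2.imwrite("pics/c4.png",cv2.resize(b[170:290,250:410],(760,570),interpolation=cv2.INTER_CUBIC)[:,:,::-1])
```

```text
(array([323.79761905, 219.02380952]), array([319, 214,  11,  10,  84], dtype=int32))
```

View pics/c4.png

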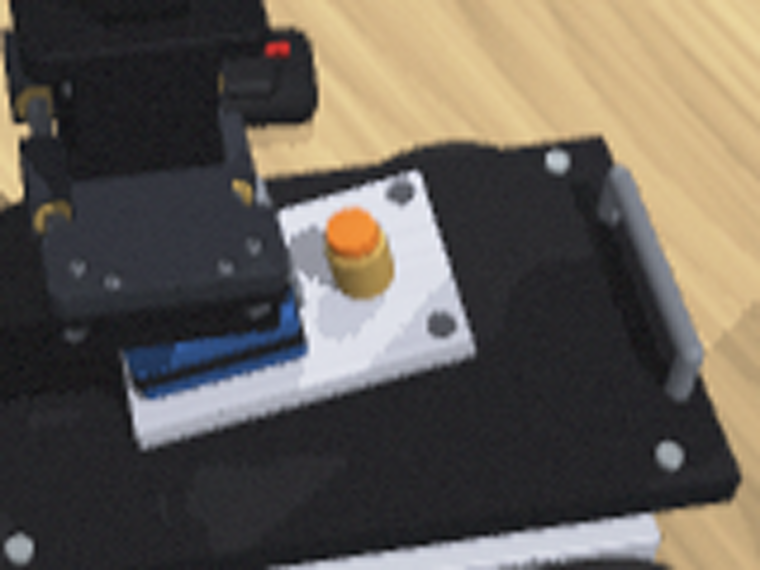

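The sled's pin end has tipped up with the head resting at the bush, so the pin caught in the hole during this sweep. I'll ease back along the bar.

step_arm(commands=[{"travel": [-0.002, 0, 0], "turn": [0, 0, 0]}, {"travel": [-0.004, 0, 0], "turn": [0, 0, 0]}, {"travel": [-0.006, 0, 0], "turn": [0, 0, 0]}, {"travel": [-0.006, 0, 0], "turn": [0, 0, 0]}])

```text
time: 5.5
position: [0.5993, 0.0786, 0.1868]
tool_rot: [3.096, -0.531, 0.001]
ft_force: [-1.7, -0.0, 5.8]
grip_width: 0.155
grip_force: 15.0
```

```bash
python3 chk.py
```

```text
t 5.55 u -6.2 v 4.0 z 0.1868 F [-2.1 -0.2  6.5] grip 15.0 px resid if up [ 3.7 -2.4] if home [ 4.2 -6.1] n 78
```

step_arm(commands=[{"travel": [-0.002, 0, 0], "turn": [0, 0, 0]}, {"travel": [-0.004, 0, 0], "turn": [0, 0, 0]}, {"travel": [-0.005, 0, 0], "turn": [0, 0, 0]}, {"travel": [-0.005, 0, 0], "turn": [0, 0, 0]}])

```text
time: 5.95
position: [0.5943, 0.0803, 0.1861]
tool_rot: [-3.096, 0.531, 0.0]
ft_force: [-1.3, 0.2, 5.7]
grip_width: 0.158
grip_force: 15.0
```

```bash
python3 chk.py;  python3 - <<'E'
from h import *
b=ctrl.get_image("scene"); print(orange(b))
cv2.imwrite("pics/c5.png",cv2.resize(b[170:290,250:410],(760,570),interpolation=cv2.INTER_CUBIC)[:,:,::-1])
E
```

```text
t 6.00 u -11.4 v 4.0 z 0.1861 F [-1.8  1.3  6.4] grip 15.0 px resid if up [2.7 0. ] if home [ 3.2 -3.7] n 78
(array([327.2278481 , 223.08860759]), array([322, 219,  11,   9,  79], dtype=int32))
```

View pics/c5.png

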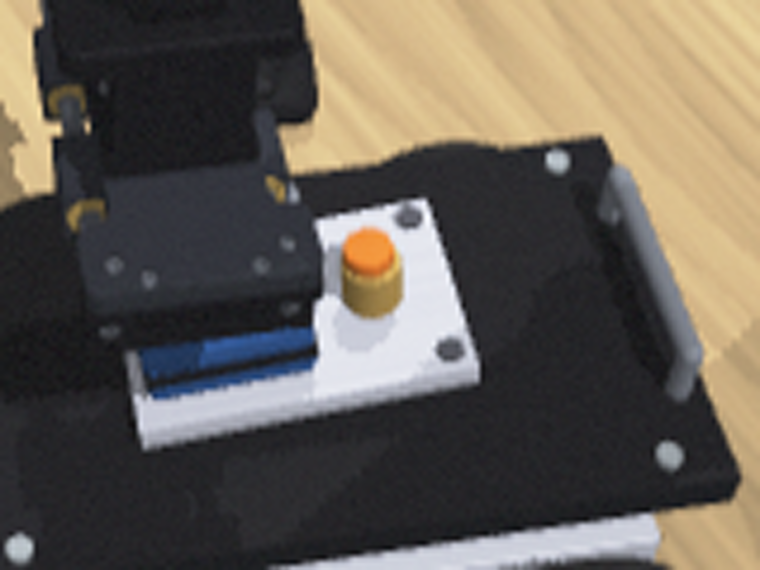

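The sled is still slightly tilted, with the pin head at (327,223) seated on the bush. I'll ease back further.

step_arm(commands=[{"travel": [-0.001, 0, 0], "turn": [0, 0, 0]}, {"travel": [-0.002, 0, 0], "turn": [0, 0, 0]}, {"travel": [-0.003, 0, 0], "turn": [0, 0, 0]}, {"travel": [-0.004, 0, 0], "turn": [0, 0, 0]}, {"travel": [-0.004, 0, 0], "turn": [0, 0, 0]}])

```text
time: 6.55
position: [0.5904, 0.0815, 0.1854]
tool_rot: [-3.096, 0.531, 0.001]
ft_force: [-0.3, 2.3, 2.9]
grip_width: 0.156
grip_force: 15.0
```

```bash
python3 chk.py
```

```text
t 6.60 u -15.5 v 3.8 z 0.1854 F [-0.4  1.4  2.4] grip 15.0 px resid if up [2.7 0.2] if home [ 3.2 -3.5] n 78
```

```bash
cat > tilt.py <<'E'
from h import *
def slope(im,ce):
    # lower edge of the white plate, right of gripper: columns around pin
    h=cv2.cvtColor(np.ascontiguousarray(im),cv2.COLOR_RGB2HSV); k=cv2.inRange(h,(0,0,95),(180,60,255))
    x0=int(round(ce[0])); y0=int(round(ce[1])); k[:y0-25]=0;k[y0+45:]=0
    xs=np.arange(x0-33,x0+15); ys=[]; xx=[]
    for x in xs:
        c=k[y0+5:y0+40,x]; r=np.nonzero(c)[0]
        if len(r): xx.append(x); ys.append(r.max())
    from scipy.stats import theilslopes
    return theilslopes(ys,xx)[0]
if __name__=="__main__":
    import sys
    for f in("pics/scene0.png",):
        a=cv2.imread(f)[:,:,::-1]; print(f,slope(a,orange(np.ascontiguousarray(a))[0]))
    for f,x,y in(("pics/c4.png",323.8,219),("pics/c5.png",327.2,223.1)):
        a=np.zeros((420,560,3),np.uint8); a[170:290,250:410]=cv2.resize(cv2.imread(f)[:,:,::-1],(160,120),interpolation=cv2.INTER_AREA); print(f,slope(a,(x,y)))
    b=ctrl.get_image("scene"); ce=orange(b)[0]; cv2.imwrite("pics/now%.2f.png"%ctrl.get_state()["time"],b[:,:,::-1]); print("now",slope(b,ce),ce)
E
python3 tilt.py
```

```text
pics/scene0.png -0.125
pics/c4.png -0.2608695652173913
pics/c5.png -0.2
now -0.16666666666666666 [329.425 222.8  ]
```

step_arm(commands=[{"travel": [0, 0, 0], "turn": [0, 0, 0]}, {"travel": [0, 0, 0], "turn": [0, 0, 0]}, {"travel": [0, 0, 0], "turn": [0, 0, 0]}, {"travel": [0, 0, 0], "turn": [0, 0, 0]}], gripper=0.3)

```text
time: 7.05
position: [0.5906, 0.0803, 0.1853]
tool_rot: [3.095, -0.533, -0.001]
ft_force: [0.9, 0.2, -0.0]
grip_width: 0.295
grip_force: 0.0
```

```bash
python3 chk.py; python3 tilt.py
python3 - <<'E'
from h import *
import glob
b=cv2.imread(max(glob.glob("pics/now*"),key=lambda f:float(f[8:-4])))
cv2.imwrite("pics/c6.png",cv2.resize(b[170:290,250:410],(760,570),interpolation=cv2.INTER_CUBIC))
E
```

```text
t 7.10 u -14.9 v 2.9 z 0.1854 F [ 0.3 -0.1 -0.4] grip 0.0 px resid if up [ 4.  -0.2] if home [ 4.5 -4. ] n 89
pics/scene0.png -0.125
pics/c4.png -0.2608695652173913
pics/c5.png -0.2
now -0.125 [330.35632184 222.29885057]
```

View pics/c6.png

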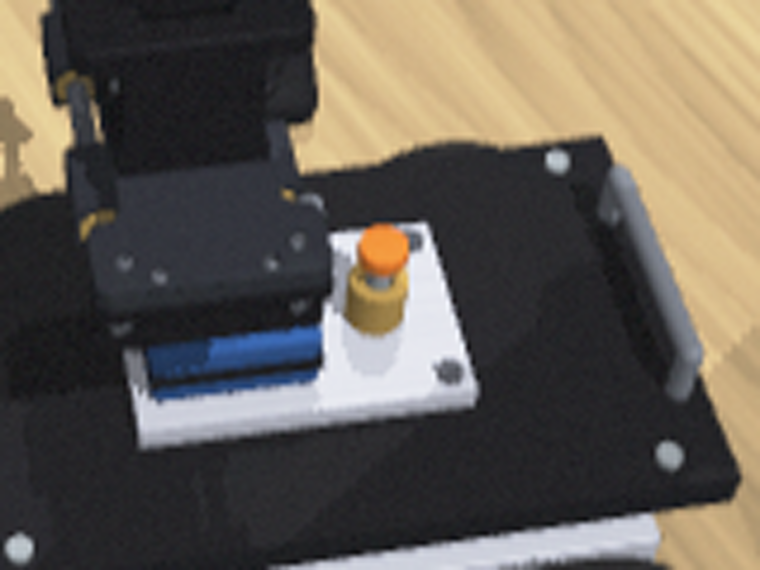

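The sled is flat again and the pin is still up, with its head at (330,222). So friction alone tipped the sled on the +x pull, and the hole hasn't been found. I'll re-centre on the bar and grip harder.

```bash
cat > chk.py <<'E'
from h import *
from tilt import slope
import os
t=np.radians(-19.5); ex=np.array([np.cos(t),np.sin(t)]); ey=np.array([-ex[1],ex[0]])
def uv(px,z): 
    d=(ray("scene",*px,z)-ray("scene",317.96,222.12,.1635))[:2]; return np.array([d@ex,d@ey])*1e3
b=ctrl.get_image("scene"); s=ctrl.get_state(); ce,st=orange(b)
cv2.imwrite("pics/s%.2f.png"%s["time"],b[:,:,::-1])
d=s["position"][:2]-[.6038,.0727]
T=np.array([d@ex,d@ey])*1e3
print("t %.2f tcp uv"%s["time"],T.round(1),"z %.4f F"%s["position"][2],s["ft_force"].round(1),
 "pin uv if up",uv(ce,.1635).round(1),"if home",uv(ce,.1525).round(1),"slope %.3f"%slope(b,ce),"n",st[4])
E
python3 chk.py
```

```text
t 7.20 tcp uv [-15.    3.2] z 0.1856 F [-0.1 -0.  -0.4] pin uv if up [-22.2   3.9] if home [-25.2  -4.4] slope -0.125 n 86
```

step_arm(commands=[{"travel": [-0.003, 0, 0], "turn": [0, 0, 0]}, {"travel": [-0.006, 0, 0], "turn": [0, 0, 0]}, {"travel": [-0.006, 0, 0], "turn": [0, 0, 0]}])

```text
time: 7.5
position: [0.5846, 0.0833, 0.1857]
tool_rot: [3.096, -0.531, -0.001]
ft_force: [-0.3, -0.4, -0.8]
grip_width: 0.299
grip_force: 0.0
```

step_arm(commands=[{"travel": [0, 0, 0], "turn": [0, 0, 0]}, {"travel": [0, 0, 0], "turn": [0, 0, 0]}, {"travel": [0, 0, 0], "turn": [0, 0, 0]}, {"travel": [0, 0, 0], "turn": [0, 0, 0]}, {"travel": [0, 0, 0], "turn": [0, 0, 0]}], gripper=0.0, force=50)

```text
time: 8.0
position: [0.5853, 0.0831, 0.1856]
tool_rot: [-3.096, 0.532, -0.0]
ft_force: [1.4, 0.8, -0.5]
grip_width: 0.149
grip_force: 50.0
```

step_arm(commands=[{"travel": [0.003, 0, 0], "turn": [0, 0, 0]}, {"travel": [0.006, 0, 0], "turn": [0, 0, 0]}, {"travel": [0.01, 0, 0], "turn": [0, 0, 0]}])

```text
time: 8.3
position: [0.5937, 0.0801, 0.1858]
tool_rot: [3.096, -0.53, -0.004]
ft_force: [-1.2, 0.9, -2.6]
grip_width: 0.157
grip_force: 50.0
```

```bash
python3 chk.py
```

```text
t 8.35 tcp uv [-10.6   3.5] z 0.1857 F [-2.3  0.3  1.3] pin uv if up [-12.8   3.7] if home [-15.7  -4.6] slope -0.130 n 83
```

step_arm(commands=[{"travel": [0.003, 0, 0], "turn": [0, 0, 0]}, {"travel": [0.007, 0, 0], "turn": [0, 0, 0]}, {"travel": [0.01, 0, 0], "turn": [0, 0, 0]}, {"travel": [0.014, 0, 0], "turn": [0, 0, 0]}, {"travel": [0.017, 0, 0], "turn": [0, 0, 0]}])

```text
time: 8.85
position: [0.6103, 0.074, 0.1859]
tool_rot: [3.096, -0.532, -0.003]
ft_force: [-8.0, 1.6, 7.8]
grip_width: 0.154
grip_force: 50.0
```

```bash
python3 chk.py
```

```text
t 8.90 tcp uv [6.  3.3] z 0.1858 F [ 1.8 -0.1 -2.9] pin uv if up [5.4 4.5] if home [ 3.  -3.8] slope -0.139 n 81
```

step_arm(commands=[{"travel": [0.003, 0, 0], "turn": [0, 0, 0]}, {"travel": [0.007, 0, 0], "turn": [0, 0, 0]}, {"travel": [0.01, 0, 0], "turn": [0, 0, 0]}, {"travel": [0.013, 0, 0], "turn": [0, 0, 0]}, {"travel": [0.016, 0, 0], "turn": [0, 0, 0]}])

```text
time: 9.4
position: [0.6255, 0.0687, 0.186]
tool_rot: [3.096, -0.532, -0.002]
ft_force: [-5.1, 1.8, -1.0]
grip_width: 0.156
grip_force: 50.0
```

```bash
python3 chk.py
```

```text
t 9.45 tcp uv [22.9  3.3] z 0.1856 F [-2.8  1.4  6.5] pin uv if up [21.3  4.4] if home [19.1 -3.9] slope -0.136 n 78
```

step_arm(commands=[{"travel": [0, -0.002, 0], "turn": [0, 0, 0]}, {"travel": [-0.005, -0.002, 0], "turn": [0, 0, 0]}, {"travel": [-0.01, -0.002, 0], "turn": [0, 0, 0]}, {"travel": [-0.015, -0.002, 0], "turn": [0, 0, 0]}, {"travel": [-0.02, -0.002, 0], "turn": [0, 0, 0]}])

```text
time: 9.95
position: [0.6073, 0.0773, 0.1856]
tool_rot: [3.096, -0.532, 0.001]
ft_force: [2.1, -1.5, 0.3]
grip_width: 0.154
grip_force: 50.0
```

```bash
python3 chk.py
```

```text
t 10.00 tcp uv [0.7 5.7] z 0.1856 F [ 0.3 -1.7 -0.4] pin uv if up [2.1 5.8] if home [-0.4 -2.5] slope -0.130 n 83
```

step_arm(commands=[{"travel": [-0.005, 0, 0], "turn": [0, 0, 0]}, {"travel": [-0.01, 0, 0], "turn": [0, 0, 0]}, {"travel": [-0.014, 0, 0], "turn": [0, 0, 0]}, {"travel": [-0.018, 0, 0], "turn": [0, 0, 0]}, {"travel": [-0.023, 0, 0], "turn": [0, 0, 0]}])

```text
time: 10.5
position: [0.5855, 0.0849, 0.1856]
tool_rot: [3.096, -0.532, -0.0]
ft_force: [2.3, -2.1, -0.7]
grip_width: 0.151
grip_force: 50.0
```

```bash
python3 chk.py
```

```text
t 10.55 tcp uv [-22.4   5.5] z 0.1856 F [-0.  -2.2  0.2] pin uv if up [-21.1   5.4] if home [-24.1  -2.9] slope -0.133 n 85
```

step_arm(commands=[{"travel": [0, -0.002, 0], "turn": [0, 0, 0]}, {"travel": [0.005, -0.002, 0], "turn": [0, 0, 0]}, {"travel": [0.01, -0.002, 0], "turn": [0, 0, 0]}, {"travel": [0.015, -0.002, 0], "turn": [0, 0, 0]}, {"travel": [0.02, -0.002, 0], "turn": [0, 0, 0]}])

```text
time: 11.05
position: [0.605, 0.081, 0.1856]
tool_rot: [-3.096, 0.53, 0.003]
ft_force: [-1.7, 1.8, 1.5]
grip_width: 0.156
grip_force: 50.0
```

```bash
python3 chk.py
```

```text
t 11.10 tcp uv [-0.5  8.1] z 0.1858 F [ 0.4 -0.5 -2.4] pin uv if up [-2.6  7.4] if home [-5.2 -0.8] slope -0.125 n 87
```

step_arm(commands=[{"travel": [0.005, 0, 0], "turn": [0, 0, 0]}, {"travel": [0.01, 0, 0], "turn": [0, 0, 0]}, {"travel": [0.014, 0, 0], "turn": [0, 0, 0]}, {"travel": [0.018, 0, 0], "turn": [0, 0, 0]}, {"travel": [0.023, 0, 0], "turn": [0, 0, 0]}])

```text
time: 11.6
position: [0.6267, 0.0732, 0.1858]
tool_rot: [-3.096, 0.53, 0.002]
ft_force: [-0.7, 0.5, -3.0]
grip_width: 0.155
grip_force: 50.0
```

```bash
python3 chk.py
```

```text
t 11.65 tcp uv [22.9  8. ] z 0.1857 F [-0.8  0.9 -1. ] pin uv if up [21.3  8.7] if home [19.1  0.5] slope -0.129 n 84
```

step_arm(commands=[{"travel": [0, -0.002, 0], "turn": [0, 0, 0]}, {"travel": [-0.005, -0.002, 0], "turn": [0, 0, 0]}, {"travel": [-0.01, -0.002, 0], "turn": [0, 0, 0]}, {"travel": [-0.015, -0.002, 0], "turn": [0, 0, 0]}, {"travel": [-0.02, -0.002, 0], "turn": [0, 0, 0]}])

```text
time: 12.15
position: [0.6085, 0.0811, 0.1856]
tool_rot: [3.096, -0.531, 0.001]
ft_force: [1.8, 0.1, 0.7]
grip_width: 0.156
grip_force: 50.0
```

```bash
python3 chk.py
```

```text
t 12.20 tcp uv [0.5 9.6] z 0.1856 F [-0.4 -1.   0.7] pin uv if up [1.6 9.7] if home [-0.9  1.5] slope -0.125 n 88
```

step_arm(commands=[{"travel": [-0.005, 0, 0], "turn": [0, 0, 0]}, {"travel": [-0.01, 0, 0], "turn": [0, 0, 0]}, {"travel": [-0.014, 0, 0], "turn": [0, 0, 0]}, {"travel": [-0.018, 0, 0], "turn": [0, 0, 0]}, {"travel": [-0.023, 0, 0], "turn": [0, 0, 0]}])

```text
time: 12.7
position: [0.5868, 0.0886, 0.1856]
tool_rot: [3.096, -0.532, -0.0]
ft_force: [2.2, -0.3, -0.8]
grip_width: 0.156
grip_force: 50.0
```

```bash
python3 chk.py
```

```text
t 12.75 tcp uv [-22.4   9.5] z 0.1856 F [-0.2 -1.5 -1.5] pin uv if up [-20.7  11.5] if home [-23.7   3.3] slope -0.130 n 83
```

The pin's image position suggests it has dropped about 3 mm. I'll ease back a little.

step_arm(commands=[{"travel": [0.0005, 0, 0], "turn": [0, 0, 0]}, {"travel": [0.001, 0, 0], "turn": [0, 0, 0]}, {"travel": [0.001, 0, 0], "turn": [0, 0, 0]}])

```text
time: 13.05
position: [0.5867, 0.0889, 0.1858]
tool_rot: [3.096, -0.531, -0.005]
ft_force: [-5.6, 0.3, 5.5]
grip_width: 0.151
grip_force: 50.0
```

```bash
python3 chk.py
```

```text
t 13.10 tcp uv [-21.5   9.6] z 0.1858 F [-5.3  0.8  5.4] pin uv if up [-21.5  10.9] if home [-24.5   2.7] slope -0.139 n 82
```

```bash
cat > gap.py <<'E'
from h import *
import glob,sys
for f in sorted(glob.glob("pics/s[0-9]*.png"),key=lambda f:float(f[6:-4]))[-int(sys.argv[1]):]:
    a=np.ascontiguousarray(cv2.imread(f)[:,:,::-1]); ce,_=orange(a)
    h=cv2.cvtColor(a,cv2.COLOR_RGB2HSV); k=cv2.inRange(h,(12,90,60),(28,255,230)); k[:int(ce[1]-8)]=0;k[int(ce[1]+22):]=0;k[:,:int(ce[0]-10)]=0;k[:,int(ce[0]+10):]=0
    y,x=np.nonzero(k&~cv2.inRange(h,(5,170,120),(18,255,255))) ; m=y>ce[1]+5; print(f,"head->bush centroid dy %.2f dx %.2f n %d ymax %.1f"%(y[m].mean()-ce[1],x[m].mean()-ce[0],m.sum(),y.max()-ce[1]))
E
python3 gap.py 14
```

```text
pics/s7.20.png head->bush centroid dy 11.28 dx -1.79 n 122 ymax 16.7
pics/s8.35.png head->bush centroid dy 11.02 dx -1.61 n 129 ymax 17.2
pics/s8.90.png head->bush centroid dy 10.49 dx -0.16 n 109 ymax 15.6
pics/s9.45.png head->bush centroid dy 10.49 dx -0.39 n 115 ymax 15.5
pics/s10.00.png head->bush centroid dy 11.05 dx -0.59 n 121 ymax 17.3
pics/s10.55.png head->bush centroid dy 11.07 dx -0.90 n 120 ymax 17.0
pics/s11.10.png head->bush centroid dy 11.66 dx -1.21 n 117 ymax 16.9
pics/s11.65.png head->bush centroid dy 11.01 dx -0.82 n 117 ymax 16.7
pics/s12.20.png head->bush centroid dy 11.08 dx -0.74 n 116 ymax 16.6
pics/s12.75.png head->bush centroid dy 10.64 dx -0.96 n 112 ymax 16.3
pics/s13.10.png head->bush centroid dy 10.64 dx -0.92 n 113 ymax 15.7
```

step_arm(commands=[{"travel": [0.0005, 0, 0], "turn": [0, 0, 0]}, {"travel": [0.001, 0, 0], "turn": [0, 0, 0]}, {"travel": [0.0015, 0, 0], "turn": [0, 0, 0]}, {"travel": [0.0015, 0, 0], "turn": [0, 0, 0]}])

```text
time: 13.5
position: [0.5887, 0.0884, 0.1857]
tool_rot: [3.096, -0.531, -0.003]
ft_force: [-3.4, 0.9, 2.9]
grip_width: 0.153
grip_force: 50.0
```

```bash
python3 chk.py; python3 gap.py 1
```

```text
t 13.55 tcp uv [-19.3   9.8] z 0.1857 F [-4.3  1.   3.2] pin uv if up [-19.6  12. ] if home [-22.5   3.9] slope -0.135 n 81
pics/s13.55.png head->bush centroid dy 10.34 dx -1.10 n 116 ymax 16.0
```

step_arm(commands=[{"travel": [0.0005, 0, 0], "turn": [0, 0, 0]}, {"travel": [0.001, 0, 0], "turn": [0, 0, 0]}, {"travel": [0.0015, 0, 0], "turn": [0, 0, 0]}, {"travel": [0.002, 0, 0], "turn": [0, 0, 0]}, {"travel": [0.002, 0, 0], "turn": [0, 0, 0]}])

```text
time: 14.05
position: [0.5898, 0.088, 0.1859]
tool_rot: [3.096, -0.531, -0.006]
ft_force: [-8.2, 1.2, 6.9]
grip_width: 0.159
grip_force: 50.0
```

```bash
python3 chk.py; python3 gap.py 1
```

```text
t 14.10 tcp uv [-18.3   9.8] z 0.1859 F [-7.4  1.2  6.2] pin uv if up [-19.1  12. ] if home [-22.1   3.8] slope -0.143 n 79
pics/s14.10.png head->bush centroid dy 9.84 dx -1.22 n 115 ymax 15.0
```

The force is rising while the pin stays put, so it is caught part-way. I'll ease back 2 mm and release the grip so the sled lies flat and free.

step_arm(commands=[{"travel": [-0.0005, 0, 0], "turn": [0, 0, 0]}, {"travel": [-0.001, 0, 0], "turn": [0, 0, 0]}, {"travel": [-0.0015, 0, 0], "turn": [0, 0, 0]}, {"travel": [-0.002, 0, 0], "turn": [0, 0, 0]}, {"travel": [-0.002, 0, 0], "turn": [0, 0, 0]}])

```text
time: 14.6
position: [0.589, 0.0883, 0.1857]
tool_rot: [3.096, -0.531, -0.002]
ft_force: [-4.6, 1.5, 4.0]
grip_width: 0.15
grip_force: 50.0
```

```bash
python3 chk.py; python3 gap.py 1
```

```text
t 14.65 tcp uv [-19.1   9.7] z 0.1857 F [-4.8  1.4  5.2] pin uv if up [-19.6  12.1] if home [-22.5   4. ] slope -0.136 n 81
pics/s14.65.png head->bush centroid dy 10.59 dx -1.15 n 108 ymax 16.0
```

step_arm(commands=[{"travel": [0, 0, 0], "turn": [0, 0, 0]}, {"travel": [0, 0, 0], "turn": [0, 0, 0]}, {"travel": [0, 0, 0], "turn": [0, 0, 0]}, {"travel": [0, 0, 0], "turn": [0, 0, 0]}], gripper=0.25)

```text
time: 15.05
position: [0.5899, 0.0873, 0.1855]
tool_rot: [3.096, -0.533, 0.001]
ft_force: [-0.6, 0.6, 0.5]
grip_width: 0.247
grip_force: 0.0
```

```bash
python3 chk.py; python3 gap.py 1
```

```text
t 15.10 tcp uv [-18.1   9.2] z 0.1855 F [ 0.1 -0.1  0.3] pin uv if up [-19.7  12.2] if home [-22.7   4.1] slope -0.133 n 79
pics/s15.10.png head->bush centroid dy 10.69 dx -1.52 n 112 ymax 16.0
```

step_arm(commands=[{"travel": [0, 0, 0], "turn": [0, 0, 0]}, {"travel": [0, 0, 0], "turn": [0, 0, 0]}, {"travel": [0, 0, 0], "turn": [0, 0, 0]}, {"travel": [-0.0005, 0, 0], "turn": [0, 0, 0]}, {"travel": [-0.001, 0, 0], "turn": [0, 0, 0]}], gripper=0.0, force=40)

```text
time: 15.6
position: [0.5887, 0.0879, 0.1856]
tool_rot: [3.096, -0.532, 0.0]
ft_force: [1.2, 0.2, -1.2]
grip_width: 0.157
grip_force: 40.4
```

```bash
python3 chk.py; python3 gap.py 1
```

```text
t 15.65 tcp uv [-19.5   9.2] z 0.1856 F [ 0.6  0.6 -1.6] pin uv if up [-20.7  11.4] if home [-23.6   3.2] slope -0.132 n 80
pics/s15.65.png head->bush centroid dy 10.53 dx -1.42 n 114 ymax 16.4
```

step_arm(commands=[{"travel": [-0.0003, 0, 0], "turn": [0, 0, 0]}, {"travel": [-0.0006, 0, 0], "turn": [0, 0, 0]}, {"travel": [-0.001, 0, 0], "turn": [0, 0, 0]}, {"travel": [-0.001, 0, 0], "turn": [0, 0, 0]}])

```text
time: 16.05
position: [0.5876, 0.0882, 0.1857]
tool_rot: [3.096, -0.532, -0.0]
ft_force: [1.7, -0.3, -2.3]
grip_width: 0.155
grip_force: 40.4
```

```bash
python3 chk.py; python3 gap.py 1
```

```text
t 16.10 tcp uv [-20.5   9.2] z 0.1856 F [ 2.1 -0.6 -0.4] pin uv if up [-21.4  10. ] if home [-24.4   1.8] slope -0.133 n 80
pics/s16.10.png head->bush centroid dy 10.57 dx -0.80 n 122 ymax 16.0
```

step_arm(commands=[{"travel": [0, -0.0005, 0], "turn": [0, 0, 0]}, {"travel": [0, -0.001, 0], "turn": [0, 0, 0]}, {"travel": [0, -0.0015, 0], "turn": [0, 0, 0]}, {"travel": [0, -0.0015, 0], "turn": [0, 0, 0]}])

```text
time: 16.5
position: [0.5879, 0.0895, 0.1856]
tool_rot: [3.095, -0.532, -0.001]
ft_force: [-0.8, -2.2, 0.3]
grip_width: 0.155
grip_force: 40.4
```

```bash
python3 chk.py; python3 gap.py 1
```

```text
t 16.55 tcp uv [-20.6  10.6] z 0.1856 F [-0.8 -2.7  0. ] pin uv if up [-21.6  11.4] if home [-24.6   3.2] slope -0.134 n 82
pics/s16.55.png head->bush centroid dy 10.83 dx -1.11 n 116 ymax 16.5
```

step_arm(commands=[{"travel": [0.001, 0, 0], "turn": [0, 0, 0]}, {"travel": [0.002, 0, 0], "turn": [0, 0, 0]}, {"travel": [0.003, 0, 0], "turn": [0, 0, 0]}, {"travel": [0.004, 0, 0], "turn": [0, 0, 0]}, {"travel": [0.005, 0, 0], "turn": [0, 0, 0]}])

```text
time: 17.05
position: [0.5926, 0.0891, 0.1856]
tool_rot: [-3.096, 0.531, 0.001]
ft_force: [-3.2, -0.2, 2.3]
grip_width: 0.157
grip_force: 40.0
```

```bash
python3 chk.py; python3 gap.py 1
```

```text
t 17.10 tcp uv [-15.6  11.7] z 0.1856 F [-1.  -0.2 -1.9] pin uv if up [-16.8  14.1] if home [-19.7   6. ] slope -0.136 n 79
pics/s17.10.png head->bush centroid dy 10.42 dx -1.16 n 112 ymax 15.9
```

Run:
```python
from h import *
import glob
ref=None
for f in sorted(glob.glob("pics/s[0-9]*.png"),key=lambda f:float(f[6:-4])):
    a=np.ascontiguousarray(cv2.imread(f)[:,:,::-1]).astype(int); ce,_=orange(a.astype(np.uint8))
    x0,y0=np.round(ce).astype(int)-12; p=a[y0:y0+24,x0:x0+24]
    w=np.clip(p[...,0]-p[...,2]-90,0,None)*(p[...,0]>1.55*p[...,1]); w=np.clip(w,0,60) # orange weight
    yy,xx=np.mgrid[:24,:24]; c=np.array([(w*xx).sum(),(w*yy).sum()])/w.sum()+[x0,y0]
    k=(w>0); r=np.nonzero(k.any(1))[0]+y0
    print(f[6:-4],ce.round(2),c.round(2),k.sum(),r.min(),r.max())
```

```text
7.20 [330.37 222.29] [330.55 222.07] 87 217 227
8.35 [325.33 222.83] [325.46 222.58] 85 218 228
8.90 [315.54 224.43] [315.71 224.07] 79 219 229
9.45 [306.94 225.46] [307.08 225.07] 81 220 230
10.00 [317.49 224.75] [317.62 224.39] 84 220 229
10.55 [330.   222.98] [330.26 222.72] 88 218 228
11.10 [320.22 225.13] [320.31 224.88] 88 220 230
11.65 [307.4  227.35] [307.57 227.09] 84 222 232
12.20 [318.22 226.42] [318.34 226.19] 89 221 231
12.75 [330.55 225.65] [330.88 225.19] 83 220 230
13.10 [330.88 225.33] [331.05 225.09] 83 220 230
13.55 [330.   225.96] [330.1  225.75] 82 222 231
14.10 [329.75 225.97] [329.93 225.71] 80 222 230
14.65 [330. 226.] [330.23 225.75] 82 222 230
15.10 [330.1  226.03] [330.32 225.86] 82 222 231
15.65 [330.51 225.61] [330.71 225.24] 82 220 230
16.10 [330.75 224.96] [330.96 224.61] 84 220 230
16.55 [331.02 225.55] [331.11 225.09] 85 220 230
17.10 [328.77 227.05] [328.85 226.76] 80 223 232
```

```bash
cat > pose.py <<'E'
from h import *
import glob,sys
t=np.radians(-19.5); ex=np.array([np.cos(t),np.sin(t)]); ey=np.array([-ex[1],ex[0]])
def blob(g,p):
    for _ in range(4):
        x0,y0=np.round(p).astype(int)-5; q=g[y0:y0+11,x0:x0+11].astype(float)
        w=np.clip(0.75*np.percentile(q,80)-q,0,None); yy,xx=np.mgrid[:11,:11]; w*=((xx-5)**2+(yy-5)**2<=26)
        p=np.array([(w*xx).sum(),(w*yy).sum()])/w.sum()+[x0,y0]
    return p
def pose(a):
    a=np.ascontiguousarray(a); ce,_=orange(a); g=a[...,2]
    A=blob(g,ce+[14,26]);B=blob(g,ce+[6.5,-2]) 
    X=ray("scene",*A,.124)[:2];Y=ray("scene",*B,.124)[:2]
    d=X-Y; m=(X+Y)/2; yaw=np.degrees(np.arctan2(d@-ex,d@ey))
    return ce,A,B,m,np.linalg.norm(d),yaw
ref=pose(cv2.imread("pics/scene0.png")[:,:,::-1])
if __name__=="__main__":
    fs=sorted(glob.glob("pics/s[0-9]*.png"),key=lambda f:float(f[6:-4]))[-int(sys.argv[1]):]
    def rep(n,p):
        # pin axis on plate from hole midpoint, with yaw relative to ref
        dy=np.radians(p[5]-ref[5]); c,s=np.cos(dy),np.sin(dy); off=ray("scene",*ref[0],.1635)[:2]-ref[3]
        o=np.array([[c,-s],[s,c]])@off; P=p[3]+o; dd=P-(ref[3]+off)
        e=p[0]-proj("scene",np.array([*P,.1635]))
        print(n,"pin u %.1f v %.1f yaw %.1f hole dist %.1f | head px err"%(1e3*dd@ex,1e3*dd@ey,p[5]-ref[5],1e3*p[4]),e.round(1),"drop~%.1f mm"%(e[1]*2.9))
    rep("ref",ref)
    for f in fs: rep(f[6:-4],pose(cv2.imread(f)[:,:,::-1]))
E
python3 pose.py 30
```

```text
ref pin u 0.0 v 0.0 yaw 0.0 hole dist 77.5 | head px err [0. 0.] drop~0.0 mm
7.20 pin u -27.4 v 5.0 yaw 5.1 hole dist 76.5 | head px err [-3. -0.] drop~-0.1 mm
8.35 pin u -14.4 v 12.4 yaw 9.8 hole dist 66.5 | head px err [-2.  -3.6] drop~-10.4 mm
8.90 pin u 5.8 v 13.6 yaw 10.1 hole dist 62.7 | head px err [-1.  -3.9] drop~-11.4 mm
9.45 pin u 22.6 v 13.2 yaw 8.9 hole dist 62.9 | head px err [-0.3 -3.8] drop~-11.1 mm
10.00 pin u 0.4 v 15.4 yaw 11.8 hole dist 66.8 | head px err [-2.2 -4. ] drop~-11.5 mm
10.55 pin u -24.1 v 13.1 yaw 12.2 hole dist 70.8 | head px err [-2.7 -3.1] drop~-8.9 mm
11.10 pin u -6.8 v 10.2 yaw 5.7 hole dist 77.9 | head px err [-2.7 -0.8] drop~-2.5 mm
11.65 pin u 23.6 v 16.3 yaw 7.4 hole dist 67.2 | head px err [ 0.3 -3.4] drop~-9.9 mm
12.20 pin u 2.9 v 16.8 yaw 6.3 hole dist 67.7 | head px err [-0.3 -3.1] drop~-9.0 mm
12.75 pin u -23.6 v 22.3 yaw 13.0 hole dist 61.5 | head px err [-3.  -4.5] drop~-12.9 mm
13.10 pin u -25.5 v 21.1 yaw 14.5 hole dist 62.3 | head px err [-3.6 -4.1] drop~-11.9 mm
13.55 pin u -21.4 v 23.2 yaw 13.7 hole dist 59.8 | head px err [-2.5 -4.7] drop~-13.7 mm
14.10 pin u -18.3 v 20.5 yaw 8.2 hole dist 59.5 | head px err [-0.7 -3.7] drop~-10.8 mm
14.65 pin u -18.0 v 21.7 yaw 8.7 hole dist 58.9 | head px err [-0.4 -4.2] drop~-12.3 mm
15.10 pin u -18.5 v 20.3 yaw 5.7 hole dist 61.0 | head px err [-0.5 -3.5] drop~-10.3 mm
15.65 pin u -23.2 v 22.9 yaw 14.6 hole dist 61.8 | head px err [-3.  -4.8] drop~-13.8 mm
16.10 pin u -23.6 v 18.9 yaw 10.5 hole dist 65.6 | head px err [-2.4 -3.6] drop~-10.6 mm
16.55 pin u -25.5 v 21.4 yaw 12.3 hole dist 63.6 | head px err [-3.5 -4. ] drop~-11.6 mm
17.10 pin u -20.8 v 24.7 yaw 14.5 hole dist 61.9 | head px err [-3.6 -4.3] drop~-12.4 mm
```

Run:
```python
from h import *
L=["7.20","10.55","15.10","17.10"]
c=[cv2.resize(cv2.imread(f"pics/s{n}.png")[205:262,290:366],(400,300),interpolation=cv2.INTER_CUBIC) for n in L]
cv2.imwrite("pics/q.png",np.vstack([np.hstack(c[:2]),np.hstack(c[2:])]))
```

```text
(no output)
```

View pics/q.png

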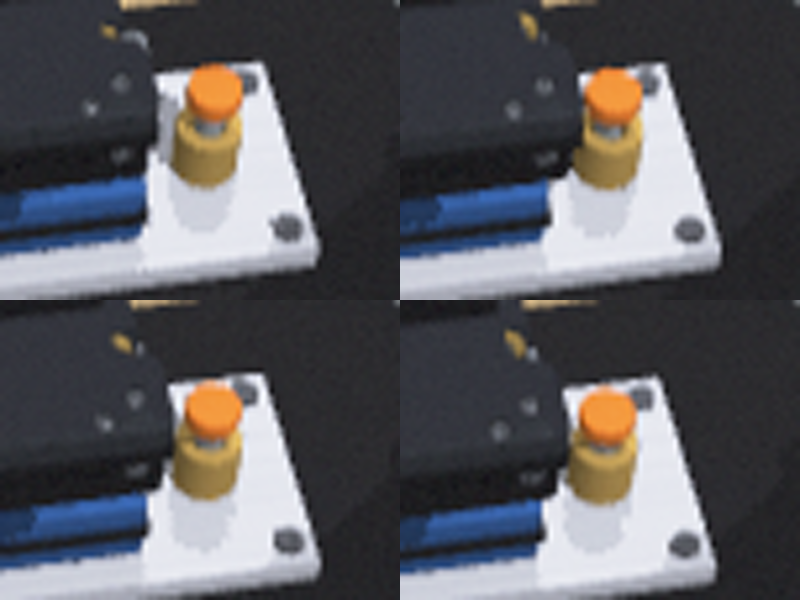

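The four crops show the head still proud of the bush with the shaft visible at about (210,130) in the first, so the pin is up in all of them. The near plate hole at about (289,228) is a clean feature for tracking the sled, so I'll use it.

```bash
cat > pose.py <<'E'
from h import *
import glob,sys
t=np.radians(-19.5); ex=np.array([np.cos(t),np.sin(t)]); ey=np.array([-ex[1],ex[0]])
def feat(a):
    a=np.ascontiguousarray(a); ce,_=orange(a); g=a[...,2].astype(np.float32)
    g=cv2.resize(g[200:270,260:380],None,fx=4,fy=4,interpolation=cv2.INTER_CUBIC)
    return ce,g
R=cv2.imread("pics/s7.20.png")[:,:,::-1]; rc,rg=feat(R)
hx,hy=(344.9-260+.5)*4,(248.3-200+.5)*4
T=rg[int(hy)-22:int(hy)+14,int(hx)-34:int(hx)+16]
def rep(n,a):
    ce,g=feat(a); m=cv2.matchTemplate(g,T,cv2.TM_CCOEFF_NORMED); _,sc,_,(x,y)=cv2.minMaxLoc(m)
    d=(np.array([x,y])-[int(hx)-34,int(hy)-22])/4; A=np.array([344.9,248.3])+d
    P=ray("scene",*A,.124)[:2]-ray("scene",344.9,248.3,.124)[:2]
    q=(ray("scene",*ce,.1635)-ray("scene",*rc,.1635))[:2]
    print(n,"hole uv",(1e3*np.array([P@ex,P@ey])+[-22.2,3.9]).round(1),"pin uv if up",(1e3*np.array([q@ex,q@ey])+[-22.2,3.9]).round(1),"score %.2f"%sc,"head-hole dpx",(ce-rc-d).round(2))
if __name__=="__main__":
  for f in sorted(glob.glob("pics/s[0-9]*.png"),key=lambda f:float(f[6:-4]))[-int(sys.argv[1]):]: rep(f[6:-4],cv2.imread(f)[:,:,::-1])
E
python3 pose.py 30
```

```text
7.20 hole uv [-22.2   3.9] pin uv if up [-22.2   3.9] score 1.00 head-hole dpx [0. 0.]
8.35 hole uv [-13.4   3.1] pin uv if up [-12.9   3.7] score 0.98 head-hole dpx [-0.3   0.29]
8.90 hole uv [2.3 1.7] pin uv if up [5.4 4.5] score 0.98 head-hole dpx [-1.58  1.39]
9.45 hole uv [18.8  1.9] pin uv if up [21.3  4.4] score 0.97 head-hole dpx [-1.44  1.17]
10.00 hole uv [0.2 4.8] pin uv if up [2.1 5.8] score 0.98 head-hole dpx [-1.13  0.46]
10.55 hole uv [-22.8   5.1] pin uv if up [-21.2   5.3] score 0.98 head-hole dpx [-0.87  0.19]
11.10 hole uv [-3.2  8.2] pin uv if up [-2.6  7.4] score 0.98 head-hole dpx [-0.65 -0.41]
11.65 hole uv [19.7  7.9] pin uv if up [21.3  8.7] score 0.98 head-hole dpx [-1.22  0.3 ]
12.20 hole uv [0.2 8.8] pin uv if up [1.6 9.7] score 0.98 head-hole dpx [-0.91  0.38]
12.75 hole uv [-22.8   9.1] pin uv if up [-20.8  11.5] score 0.98 head-hole dpx [-0.82  1.11]
13.10 hole uv [-23.9   8.1] pin uv if up [-21.5  10.9] score 0.98 head-hole dpx [-0.99  1.29]
13.55 hole uv [-21.4   8.8] pin uv if up [-19.6  12. ] score 0.98 head-hole dpx [-0.62  1.42]
14.10 hole uv [-21.7   7.8] pin uv if up [-19.1  12. ] score 0.98 head-hole dpx [-0.88  1.93]
14.65 hole uv [-21.5   8.3] pin uv if up [-19.6  12.1] score 0.98 head-hole dpx [-0.62  1.71]
15.10 hole uv [-21.3   9.4] pin uv if up [-19.7  12.2] score 0.98 head-hole dpx [-0.52  1.23]
15.65 hole uv [-22.3   9. ] pin uv if up [-20.7  11.4] score 0.98 head-hole dpx [-0.61  1.07]
16.10 hole uv [-23.3   8.6] pin uv if up [-21.5  10. ] score 0.98 head-hole dpx [-0.87  0.67]
16.55 hole uv [-23.5   9.7] pin uv if up [-21.6  11.4] score 0.98 head-hole dpx [-0.85  0.76]
17.10 hole uv [-19.5  10.8] pin uv if up [-16.8  14.1] score 0.97 head-hole dpx [-1.1   1.51]
```

The pin moves along with the sled and isn't locked, so I'll continue the search on the v≈11.7 line.

step_arm(commands=[{"travel": [0.004, 0, 0], "turn": [0, 0, 0]}, {"travel": [0.008, 0, 0], "turn": [0, 0, 0]}, {"travel": [0.012, 0, 0], "turn": [0, 0, 0]}, {"travel": [0.016, 0, 0], "turn": [0, 0, 0]}, {"travel": [0.02, 0, 0], "turn": [0, 0, 0]}])

```text
time: 17.6
position: [0.6113, 0.0833, 0.1868]
tool_rot: [-3.095, 0.529, 0.002]
ft_force: [-5.7, 2.8, 10.8]
grip_width: 0.155
grip_force: 40.0
```

```bash
python3 chk.py; python3 pose.py 1
```

```text
t 17.65 tcp uv [ 4.6 12.3] z 0.1867 F [ 1.8 -0.1 -4.5] pin uv if up [-2.1 12.9] if home [-4.8  4.7] slope -0.200 n 85
17.65 hole uv [-10.8   2.1] pin uv if up [-2.2 12.8] score 0.96 head-hole dpx [-3.48  5.24]
```

step_arm(commands=[{"travel": [-0.001, 0, 0], "turn": [0, 0, 0]}, {"travel": [-0.002, 0, 0], "turn": [0, 0, 0]}, {"travel": [-0.003, 0, 0], "turn": [0, 0, 0]}, {"travel": [-0.004, 0, 0], "turn": [0, 0, 0]}, {"travel": [-0.004, 0, 0], "turn": [0, 0, 0]}])

```text
time: 18.15
position: [0.609, 0.0825, 0.1863]
tool_rot: [3.096, -0.533, 0.004]
ft_force: [3.9, 1.2, 3.1]
grip_width: 0.157
grip_force: 40.0
```

```bash
python3 chk.py; python3 pose.py 1
```

```text
t 18.20 tcp uv [ 1.5 11. ] z 0.1863 F [ 4.6 -0.1  3.3] pin uv if up [-4.1 12.2] if home [-6.7  4. ] slope -0.174 n 80
18.20 hole uv [-8.8  4.6] pin uv if up [-4.1 12.1] score 0.98 head-hole dpx [-1.77  3.55]
```

step_arm(commands=[{"travel": [-0.002, 0, 0], "turn": [0, 0, 0]}, {"travel": [-0.003, 0, 0], "turn": [0, 0, 0]}, {"travel": [-0.003, 0, 0], "turn": [0, 0, 0]}])

```text
time: 18.5
position: [0.6046, 0.0838, 0.1855]
tool_rot: [3.096, -0.531, -0.001]
ft_force: [3.1, 0.4, 3.3]
grip_width: 0.153
grip_force: 40.0
```

step_arm(commands=[{"travel": [0, 0, 0], "turn": [0, 0, 0]}, {"travel": [0, 0, 0], "turn": [0, 0, 0]}, {"travel": [0, 0, 0], "turn": [0, 0, 0]}, {"travel": [0, 0, 0], "turn": [0, 0, 0]}, {"travel": [0, 0, 0], "turn": [0, 0, 0]}], gripper=0.3)

```text
time: 19.0
position: [0.6047, 0.0837, 0.1853]
tool_rot: [3.096, -0.532, -0.002]
ft_force: [0.3, 0.3, -0.1]
grip_width: 0.304
grip_force: 0.0
```

```bash
python3 chk.py; python3 pose.py 1
```

```text
t 19.05 tcp uv [-2.7 10.8] z 0.1854 F [-0.4  0.1  0.4] pin uv if up [-6.1 11.7] if home [-8.8  3.6] slope -0.136 n 79
19.05 hole uv [-7.9 10.1] pin uv if up [-6.1 11.7] score 0.98 head-hole dpx [-0.99  0.72]
```

step_arm(commands=[{"travel": [-0.003, 0, 0], "turn": [0, 0, 0]}, {"travel": [-0.003, 0, 0], "turn": [0, 0, 0]}])

```text
time: 19.25
position: [0.6018, 0.0851, 0.1857]
tool_rot: [3.096, -0.531, -0.001]
ft_force: [0.0, 0.4, -0.2]
grip_width: 0.298
grip_force: 0.0
```

step_arm(commands=[{"travel": [0, 0, 0], "turn": [0, 0, 0]}, {"travel": [0, 0, 0], "turn": [0, 0, 0]}, {"travel": [0, 0, 0], "turn": [0, 0, 0]}, {"travel": [0, 0, 0], "turn": [0, 0, 0]}], gripper=0.0, force=60)

```text
time: 19.65
position: [0.6022, 0.0847, 0.1857]
tool_rot: [3.096, -0.532, -0.0]
ft_force: [-0.5, 0.0, 1.5]
grip_width: 0.149
grip_force: 60.0
```

step_arm(commands=[{"travel": [-0.003, 0, 0], "turn": [0, 0, 0]}, {"travel": [-0.006, 0, 0], "turn": [0, 0, 0]}, {"travel": [-0.009, 0, 0], "turn": [0, 0, 0]}, {"travel": [-0.012, 0, 0], "turn": [0, 0, 0]}, {"travel": [-0.016, 0, 0], "turn": [0, 0, 0]}])

```text
time: 20.15
position: [0.587, 0.0902, 0.1857]
tool_rot: [3.096, -0.532, 0.0]
ft_force: [1.3, -0.9, -0.3]
grip_width: 0.155
grip_force: 60.0
```

```bash
python3 chk.py; python3 pose.py 1
```

```text
t 20.20 tcp uv [-22.5  10.9] z 0.1857 F [ 1.  -1.3  1. ] pin uv if up [-21.9  11.5] if home [-24.9   3.4] slope -0.135 n 84
20.20 hole uv [-23.8  10.4] pin uv if up [-22.   11.5] score 0.98 head-hole dpx [-0.91  0.54]
```

step_arm(commands=[{"travel": [0, -0.002, 0], "turn": [0, 0, 0]}, {"travel": [0.004, -0.002, 0], "turn": [0, 0, 0]}, {"travel": [0.008, -0.002, 0], "turn": [0, 0, 0]}, {"travel": [0.012, -0.002, 0], "turn": [0, 0, 0]}, {"travel": [0.016, -0.002, 0], "turn": [0, 0, 0]}])

```text
time: 20.7
position: [0.5986, 0.0889, 0.1865]
tool_rot: [3.096, -0.529, -0.016]
ft_force: [-16.0, 0.9, 17.6]
grip_width: 0.151
grip_force: 60.2
```

```bash
python3 chk.py; python3 pose.py 1
```

```text
t 20.75 tcp uv [-9.7 13.6] z 0.1866 F [-12.3   0.9  13.1] pin uv if up [-11.7  18.6] if home [-14.5  10.5] slope -0.167 n 83
20.75 hole uv [-17.8   8.3] pin uv if up [-11.7  18.5] score 0.96 head-hole dpx [-2.08  4.82]
```

The 16 N force, together with the head's drop relative to the plate, says the pin has caught at about u = -13. I'll ease back slowly.

step_arm(commands=[{"travel": [-0.002, 0, 0], "turn": [0, 0, 0]}, {"travel": [-0.004, 0, 0], "turn": [0, 0, 0]}, {"travel": [-0.006, 0, 0], "turn": [0, 0, 0]}, {"travel": [-0.006, 0, 0], "turn": [0, 0, 0]}])

```text
time: 21.15
position: [0.5963, 0.0898, 0.1859]
tool_rot: [3.096, -0.53, -0.003]
ft_force: [-4.9, -0.3, 6.1]
grip_width: 0.15
grip_force: 60.0
```

```bash
python3 chk.py; python3 pose.py 1
```

```text
t 21.20 tcp uv [-12.8  13.6] z 0.1860 F [-5.3  0.2  5.8] pin uv if up [-11.6  21.1] if home [-14.4  13.2] slope -0.143 n 81
21.20 hole uv [-17.1  11. ] pin uv if up [-11.6  21.1] score 0.98 head-hole dpx [-1.81  4.72]
```

The pin now reads home at (-14.4, 13.2), which matches the tool's v. I'll ease back a last millimetre and then release.

step_arm(commands=[{"travel": [-0.0005, 0, 0], "turn": [0, 0, 0]}, {"travel": [-0.001, 0, 0], "turn": [0, 0, 0]}, {"travel": [-0.0015, 0, 0], "turn": [0, 0, 0]}, {"travel": [-0.0015, 0, 0], "turn": [0, 0, 0]}])

```text
time: 21.6
position: [0.5961, 0.0897, 0.1859]
tool_rot: [-3.096, 0.531, -0.001]
ft_force: [-2.5, 0.9, 4.6]
grip_width: 0.153
grip_force: 60.0
```

```bash
python3 chk.py; python3 pose.py 1
```

```text
t 21.65 tcp uv [-13.   13.5] z 0.1859 F [-2.6  1.5  4.3] pin uv if up [-11.8  21.2] if home [-14.6  13.2] slope -0.143 n 81
21.65 hole uv [-16.9  11.5] pin uv if up [-11.8  21.2] score 0.97 head-hole dpx [-1.68  4.48]
```

step_arm(commands=[{"travel": [0, 0, 0], "turn": [0, 0, 0]}, {"travel": [0, 0, 0], "turn": [0, 0, 0]}, {"travel": [0, 0, 0], "turn": [0, 0, 0]}, {"travel": [0, 0, 0], "turn": [0, 0, 0]}, {"travel": [0, 0, 0], "turn": [0, 0, 0]}], gripper=0.4)

```text
time: 22.15
position: [0.5958, 0.089, 0.1854]
tool_rot: [3.096, -0.532, -0.001]
ft_force: [0.3, 0.9, 0.3]
grip_width: 0.389
grip_force: 0.0
```

```bash
python3 chk.py; python3 pose.py 1
```

```text
t 22.20 tcp uv [-13.   12.8] z 0.1855 F [ 0.4 -0.5 -0.5] pin uv if up [-12.1  22.3] if home [-14.9  14.3] slope -0.134 n 80
22.20 hole uv [-17.1  12.6] pin uv if up [-12.1  22.3] score 0.97 head-hole dpx [-1.62  4.43]
```

Released, flat and home. I'll retreat straight up and do a final numeric check.

step_arm(commands=[{"travel": [0, 0, -0.015], "turn": [0, 0, 0]}, {"travel": [0, 0, -0.04], "turn": [0, 0, 0]}, {"travel": [0, 0, -0.07], "turn": [0, 0, 0]}, {"travel": [0, 0, -0.1], "turn": [0, 0, 0]}, {"travel": [0, 0, -0.1], "turn": [0, 0, 0]}])

```text
time: 22.7
position: [0.5981, 0.0904, 0.2917]
tool_rot: [-3.094, 0.531, -0.013]
ft_force: [0.3, 0.3, 0.4]
grip_width: 0.4
grip_force: 0.0
```

```bash
python3 chk.py; python3 pose.py 1; python3 gap.py 1
```

```text
t 22.75 tcp uv [-12.   14.1] z 0.2892 F [-0.2  0.5 -0.4] pin uv if up [-12.2  22.3] if home [-15.   14.4] slope -0.133 n 79
22.75 hole uv [-16.7  12.6] pin uv if up [-12.3  22.3] score 0.97 head-hole dpx [-1.31  4.45]
pics/s22.75.png head->bush centroid dy 8.45 dx -0.69 n 94 ymax 13.0
```

```bash
python3 -c "
from bench import ctrl
print(ctrl.close_job())"
```

```text
the job is handed in; nothing more can be done
None
```

The job is handed in: by camera measurement the pin has dropped its full 11 mm into the hole, and the sled lies flat and released with the arm clear above it; while searching, friction tipped the sled's pin end up a few times, but each time it settled flat again.

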